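# Let two tins out of the tin rack

## Robot

A 6-joint arm with a two-finger parallel gripper is mounted at the origin on a cart in front of the work surface, level with it; the furniture and walls round the work are solid. World frame = base frame: x ahead of the robot, y to its left, z up, the work surface at z = 0. Lengths are in m, angles in degrees, forces in N, time in s.
With the tool pointing down it reaches from about 0.25 to 0.8 m from the base axis. Payload 8.5 kg.
Tool frame: the origin (TCP) lies at the very end of the fingers, on their centre line; the grasp point (between the pads) lies 19 mm behind it (bot.tcp_to_grasp is the distance from the TCP to the grasp point, in m); z points along the fingers, y is the line along which they close (so a half turn about z gives the same grasp; the last joint's range is limited). The gripper opens to 85 mm and grips with 20 to 120 N. Pads are 22 mm wide; open, the fingers measure 114 mm over their backs; the gripper's body (76 mm by 85 mm) begins 54 mm behind the grasp point. The pads swing forward as they close: fully open they stand 13 mm farther back than shut.
Start: joints at [-71.849, 13.648, -0.773, 75.585, 0, 90], TCP at [0.164, -0.499, 0.231] pointing down, gripper open.
Joint ranges: [-152.45, 152.45], [-59.26, 108.67], [-65.41, 83.53], [-104.44, 129.93], [-82.83, 76.93], [-180, 180]. Speed limits (degrees/s): [127.2, 127.2, 159.86, 180, 180, 180].

## Interface

Orientations are given as [roll, pitch, yaw] about the fixed x, y, z axes, in that order (R = Rz(yaw) Ry(pitch) Rx(roll)).
In Python, from rig import bot gives the robot as it stands.
- The arm moves only by the shell command python3 -m handwheel 'ROWS'. ROWS is text: rows parted by semicolons, each of 7 numbers parted by spaces: the shift along the world's x, y, z in mm, then the turn, a rotation vector about the world's x, y, z in degrees, then the opening, from 0 (shut) to 1 (fully open). A call has 1 to 8 rows; each row is the pose to reach, as a shift and turn from the pose commanded when the call began; what a row does not reach only later rows make up. A row lasts 1/10 s, in which the tool goes at most 50 mm and 8.59 degrees, less where a joint would pass 70% of its speed; a pose out of reach is approached as far as the arm can. A call with a gripper value outside its range is refused whole. The fingers move at their own pace and stop on an object; the grip force is fixed at half the most. Time passes only in rows, so rows that repeat a pose let the fingers close. It gives the time, the measured TCP pose, the force, the opening and the grip force at its end, in the units of the state.
- bot.get_state(): the state, without advancing time (a new reading comes with each control period).
- bot.get_image(name): name is "side" or "top"; returns a dict with "img" (420x560x3 uint8, blue, green, red), "intrinsics" (3x3 intrinsics, pixels), "world_from_camera" (4x4, takes a point from camera to world coordinates). Camera axes: x right, y up, looking along -z (the intrinsics and any distortion apply to the point x, -y, -z); pixel columns grow to the right and rows downward; lengths in m; the calibration is good to about 2 mm. A picture is of the moment at which its call begins. There is no depth.
- bot.job_done(): hands the job in; it is judged then, once.
Trained networks look in a picture, given as the dict that the camera call returned (one of the last four; its "shot" number tells which), for a name from the list of things; names that differ only in an ending like _2 or _b are one class to them, and where a whole thing is asked for, a point or a joint stands for the part that bears it (a point fixed in the world has none). Each returns a list of dicts, best first, with "conf" (0 to 1); they miss things now and then, are a little off and sometimes report something else, mostly with a low value. They report only what shows in the picture. A call takes as long as a camera call. They do not tell look-alikes from the thing itself.
- bot.look_for(picture, thing): "at" ([column, row] in pixels, amid what is visible of it).
- bot.masks_of(picture, thing): "region" (420x560 bool, what is visible of it) and "at" ([column, row] in pixels, amid what is visible of it).
- bot.mark_of(picture, thing): "at" ([column, row] in pixels: a listed point, or the origin of a listed thing).
The state is a dict: "time_s": time; "q": joint angles; "qd": joint speeds; "joint_torque": joint torques, N m; "tool_pos": TCP position; "eef_rot": TCP orientation; "wrist_force": force on the tool from outside, world axes, zero at the start; "torque": the same for the moment, N m; "grip_width": opening from 0.0 (shut) to 1.0 (fully open); "grasp_force": force on a finger pad.
Only numpy, scipy, OpenCV 4.12 (cv2) and the standard library are available. Lean on these libraries where they do the work, as an engineer would, in place of code of your own. Each camera call takes 0.05 s, during which the arm holds its last target. There are 200 camera calls.

## Task

Let two tins out of the gravity tin rack by its lever alone, nothing being picked up: with the fingertips press the black press plate right down so that the other end of the rocker lifts the gate, keep it down until the front tin has rolled out into the tray, then let the plate come all the way up so that the gate shuts and the next tin rolls down to it. Do the same a second time. Finish with exactly two tins lying in the tray, the gate shut and the other two tins waiting behind it; do not touch the tins with the robot and leave everything standing around the rack where it is.

Things in the scene. Friction and masses are not known exactly. Their poses are not given: they have to be found in the camera images.
- lane: lane of the wooden gravity tin rack (fixed; 394 mm long, 93 wide, floor rising 7 degrees along it). Origin on the lane floor, on its centre line, under the middle of a tin waiting at the gate. x points uphill along the floor, y across towards the press plate's side, z square to the floor. Rails 26 mm high along both sides. Gate at x = -30 mm, back board of the store at x = +206
- tray (a point): point on the lane floor in the middle of the tray, the low part of the lane from the gate (lane x = -30 mm) to the end board (x = -172, 40 mm high)
- press_plate: black ribbed press plate (50 mm along the lane, 52 across, 5 thick) at the end of the rocker's arm, standing out beside the lane (35 mm from rail to plate centre); origin: centre of its upper face, z square to it. At rest 135 to 145 mm above the worktop, uphill edge 0.42 rad higher; pressed, it goes 56 mm down to a hard stop and ends sloping 0.42 rad the other way. Its spring pushes back with 3 to 9 N
- pivot (a point): middle of the rocker's shaft, which does not move: across the lane at lane x = 0, z = 67 mm, in steel cheeks outside the rails that reach 93 mm above the floor. At rest the centre of the plate's face lies +65 mm in lane x, +82 in lane y and +25 in lane z from it; pressing turns it about lane +y
- gate_edge (a point): middle of the lower edge of the steel gate (66 mm wide) at the other end of the rocker: at rest 24 mm above the lane floor in front of the first tin, at full stroke 61 mm (tins are 57.4 high). As it rises, a check pin on the rocker comes down between first and second tin and holds the others back; tins may creep 24 mm downhill before it does
- rocker (a joint): angle of the rocker, rad: 0 = plate up, gate shut (rest); 0.83 = plate fully down, gate fully up. A tin gets past the gate only beyond about 0.76, and then needs about half a second to roll out
- tin_1: food tin, 57.4 mm diameter, 72 long, lying on its side across the lane, number 1 of the queue counted from the gate. Origin: centre of one end face; z along the tin
- tin_1_mid (a point): middle of tin 1, on its axis (28.7 mm above the floor when it lies in the lane). At the start near lane x = 0 mm; in the tray it rests at x = -143 (against the end board) or -86 mm (behind another tin)
- tin_2: food tin, 57.4 mm diameter, 72 long, lying on its side across the lane, number 2 of the queue counted from the gate. Origin: centre of one end face; z along the tin
- tin_2_mid (a point): middle of tin 2, on its axis (28.7 mm above the floor when it lies in the lane). At the start near lane x = 57 mm; in the tray it rests at x = -143 (against the end board) or -86 mm (behind another tin)
- tin_3: food tin, 57.4 mm diameter, 72 long, lying on its side across the lane, number 3 of the queue counted from the gate. Origin: centre of one end face; z along the tin
- tin_3_mid (a point): middle of tin 3, on its axis (28.7 mm above the floor when it lies in the lane). At the start near lane x = 115 mm; in the tray it rests at x = -143 (against the end board) or -86 mm (behind another tin)
- tin_4: food tin, 57.4 mm diameter, 72 long, lying on its side across the lane, number 4 of the queue counted from the gate. Origin: centre of one end face; z along the tin
- tin_4_mid (a point): middle of tin 4, on its axis (28.7 mm above the floor when it lies in the lane). At the start near lane x = 172 mm; in the tray it rests at x = -143 (against the end board) or -86 mm (behind another tin)
- salt_shaker: salt shaker, 44 mm wide, 90 high, beside the tray end of the rack; bystander, origin at the centre of its underside
- spice_jar: spice jar with black cap, 41 mm wide, 105 high, beside the rack; bystander, origin at the centre of its underside
- cup: espresso cup with handle, 60 mm wide, 52 high, near the high end of the rack; bystander, origin at the centre of its underside
- spotted_mug: pale mug with grey spots, 82 mm wide, 114 with its handle, 91 high, behind the rack; bystander, origin at the centre of its underside
- mug: dark mug, 88 mm wide, 106 high, left; bystander, origin at the centre of its underside
- tumbler: drinking glass, 81 mm wide, 93 high, right; bystander, origin at the centre of its underside
- matchbox: red matchbox, 36 x 56 mm, 16 high, lying in front of the tray; bystander, origin at the centre of its underside
Not all that is in view belongs to the job. Leave any yellow look-alike of the tin_4 alone.

How it is judged (in metres and radians):
On the way, in this order (a step that is already met when the one before it is completed fails the run):
1. the fingers hold the press plate down while the first tin rolls out past the gate (x of tin_1_mid in the frame of lane below -0.065 m and contact force between the fingers and press_plate above 0.5 N).
2. the plate is let up, the gate is shut and the second tin has rolled down to it (value of joint rocker below 0.05 rad and x of tin_2_mid in the frame of lane between -0.01 and 0.01 m), for 0.2 s.
3. the fingers hold the press plate down while the second tin rolls out past the gate (x of tin_2_mid in the frame of lane below -0.065 m and contact force between the fingers and press_plate above 0.5 N).
4. the plate is let up, the gate is shut and the third tin has rolled down to it (value of joint rocker below 0.05 rad and x of tin_3_mid in the frame of lane between -0.01 and 0.01 m), for 0.2 s.
At the end, for the whole second after the job is handed in: The first two tins lie at rest in the tray (middles 70 to 155 mm downhill of the waiting place, within 40 mm of the lane floor), the third waits at the gate (within 10 mm), the fourth right behind it (45 to 75 mm uphill), all at rest, and the rocker is back up (angle below 0.05 rad, gate shut) (all of step 4 and x of tin_1_mid in the frame of lane between -0.155 and -0.07 m and z of each of tin_1_mid, tin_2_mid, tin_3_mid, tin_4_mid in the frame of lane below 0.04 m and linear speed of each of tin_1, tin_2, tin_3, tin_4 below 0.02 m/s and x of tin_2_mid in the frame of lane between -0.155 and -0.07 m and x of tin_4_mid in the frame of lane between 0.045 and 0.075 m); the robot touches nothing.
It fails at once if the robot touches a tin (contact force between any of the fingers, the arm and tin_1 above 0.3 N or contact force between any of the fingers, the arm and tin_2 above 0.3 N or contact force between any of the fingers, the arm and tin_3 above 0.3 N or contact force between any of the fingers, the arm and tin_4 above 0.3 N).
It fails at once if a tin is lifted off the lane (z of any of tin_1_mid, tin_2_mid, tin_3_mid, tin_4_mid in the frame of lane above 0.05 m).
It fails at once if a third tin gets out past the gate (x of any of tin_3_mid, tin_4_mid in the frame of lane below -0.065 m).
It fails at once if something standing around is moved or tipped (more than 15 mm) (distance of any of salt_shaker, spice_jar, cup, spotted_mug, mug, tumbler, matchbox from where it was at the start of the episode above 0.015 m).
It also fails if it takes over 45 s, if anything falls off the work surface, if the arm or the gripper's body presses on something with over 40 N, if the wrist force passes 120 N, or if a joint passes its speed limit or range.

## Working session

There is one attempt and no reset: what is moved stays moved. The work goes in short steps, Python scripts to look and compute and a shell command to move; the robot and the scene stay as the last step left them, time stands still between calls to the robot, and variables do not carry over. Pictures are saved under pics/ and viewed, at most 10 in all, crops included, and the job is handed in when it is done.

```bash
mkdir -p pics
cat > h.py <<'E'
from rig import bot
import numpy as np, cv2
def ray(p,uv):
    K=np.array(p["intrinsics"]);T=np.array(p["world_from_camera"])
    d=np.linalg.inv(K)@[uv[0],uv[1],1]; d=T[:3,:3]@(d*[1,-1,-1]); return T[:3,3],d/np.linalg.norm(d)
def onz(p,uv,z):
    o,d=ray(p,uv); return o+d*(z-o[2])/d[2]
def tri(a,ua,b,ub):
    A=0;B=0
    for p,u in((a,ua),(b,ub)):
        o,d=ray(p,u);M=np.eye(3)-np.outer(d,d);A=A+M;B=B+M@o
    x=np.linalg.solve(A,B)
    o,d=ray(a,ua); e=np.linalg.norm(np.cross(x-o,d)); return x,e
def proj(p,x):
    T=np.array(p["world_from_camera"]);c=T[:3,:3].T@(np.array(x)-T[:3,3]);c=c*[1,-1,-1]
    u=np.array(p["intrinsics"])@c; return u[:2]/u[2]
E
python3 - <<'E'
from h import *
np.set_printoptions(precision=3,suppress=True)
s=bot.get_image("side");t=bot.get_image("top")
cv2.imwrite("pics/s0.png",s["img"]);cv2.imwrite("pics/t0.png",t["img"])
for n in["press_plate","pivot","gate_edge","lane","tray","tin_1_mid"]:
    a=bot.mark_of(s,n);b=bot.mark_of(t,n)
    print(n,[(np.round(x["at"]),round(x["conf"],2)) for x in a[:4]],[(np.round(x["at"]),round(x["conf"],2)) for x in b[:4]])
    if a and b: print(tri(s,a[0]["at"],t,b[0]["at"]))
for n in["salt_shaker","spice_jar","cup","spotted_mug","mug","tumbler","matchbox"]:
    b=bot.mark_of(t,n); print(n,[(np.round(x["at"]),round(x["conf"],2),onz(t,x["at"],0)) for x in b[:2]])
st=bot.get_state();print(st["tool_pos"],st["eef_rot"],st["time_s"])
E
```

```text
press_plate [] [(array([314., 236.]), 0.72), (array([324., 208.]), 0.43), (array([339., 183.]), 0.2)]
pivot [(array([295., 228.]), 0.53)] [(array([273., 226.]), 0.4)]
(array([ 0.551, -0.   ,  0.002]), np.float64(0.08038435020783968))
gate_edge [(array([295., 241.]), 0.66)] [(array([333., 202.]), 0.87)]
(array([ 0.554, -0.149,  0.049]), np.float64(0.014793452996274714))
lane [(array([291., 240.]), 0.68)] [(array([320., 210.]), 0.58), (array([236., 224.]), 0.28), (array([380., 203.]), 0.22)]
(array([ 0.544, -0.115,  0.029]), np.float64(0.0017409205407469548))
tray [(array([316., 255.]), 0.79), (array([292., 277.]), 0.63), (array([292., 232.]), 0.23), (array([231., 216.]), 0.18)] [(array([350., 205.]), 0.62)]
(array([ 0.565, -0.222,  0.028]), np.float64(0.004224405991617361))
tin_1_mid [(array([288., 231.]), 0.62)] [(array([322., 209.]), 0.5)]
(array([ 0.536, -0.116,  0.075]), np.float64(0.002042191474471995))
salt_shaker [(array([304., 210.]), 0.54, array([ 0.547, -0.059,  0.   ])), (array([380., 202.]), 0.51, array([ 0.58 , -0.327,  0.   ]))]
spice_jar [(array([343., 184.]), 0.7, array([ 0.643, -0.199,  0.   ])), (array([325., 218.]), 0.53, array([ 0.52 , -0.135,  0.   ]))]
cup [(array([238., 227.]), 0.58, array([0.482, 0.168, 0.   ]))]
spotted_mug [(array([275., 187.]), 0.93, array([0.625, 0.043, 0.   ]))]
mug [(array([144., 219.]), 0.72, array([0.504, 0.5  , 0.   ])), (array([381., 201.]), 0.56, array([ 0.582, -0.332,  0.   ]))]
tumbler [(array([436., 193.]), 0.69, array([ 0.618, -0.527,  0.   ]))]
matchbox [(array([353., 234.]), 0.61, array([ 0.463, -0.233,  0.   ]))]
[ 0.164 -0.499  0.231] [-179.993   -0.002   18.149] 1.05
```

View pics/s0.png

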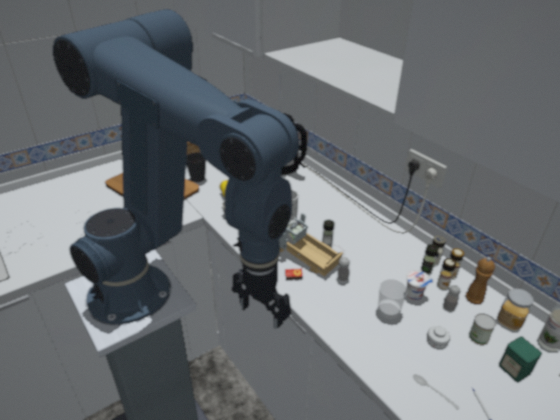

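View pics/t0.png

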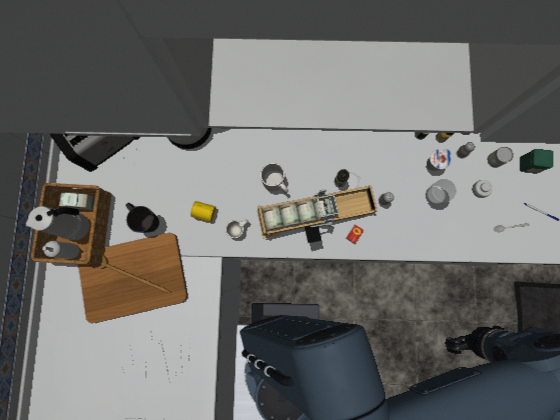

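Run:
```python
from h import *
np.set_printoptions(precision=3,suppress=True)
t=bot.get_image("top")
c=t["img"][160:270,235:405];cv2.imwrite("pics/t1.png",cv2.resize(c,None,fx=4.7,fy=4.7,interpolation=cv2.INTER_CUBIC))
for n in["tin_1_mid","press_plate","pivot","gate_edge"]:
    for x in bot.look_for(t,n)[:5]: print(n,np.round(x["at"],1),round(x["conf"],2))
m=bot.masks_of(t,"lane")[0];ys,xs=np.nonzero(m["region"]);r=cv2.minAreaRect(np.c_[xs,ys].astype(np.float32));print(r,cv2.boxPoints(r))
m=bot.masks_of(t,"press_plate")
for k in m[:2]:
    ys,xs=np.nonzero(k["region"]);print(k["conf"],k["at"],xs.min(),xs.max(),ys.min(),ys.max(),onz(t,k["at"],.14))
```

```text
tin_1_mid [322.7 207.2] 0.67
tin_1_mid [335.1 206.9] 0.2
press_plate [313.3 234.5] 0.53
pivot [316.2 226.4] 0.91
pivot [138.7 217.8] 0.41
pivot [443.4 189.9] 0.21
gate_edge [320.7 214.7] 0.78
gate_edge [320.2 209.7] 0.19
((317.4738464355469, 215.9003143310547), (48.82383346557617, 117.92882537841797), 75.30268096923828) [[254.245 207.247]
 [368.315 177.327]
 [380.703 224.553]
 [266.632 254.473]]
0.57 [313.4, 235.2] 304 320 226 242 [ 0.444 -0.086  0.14 ]
```

View pics/t1.png

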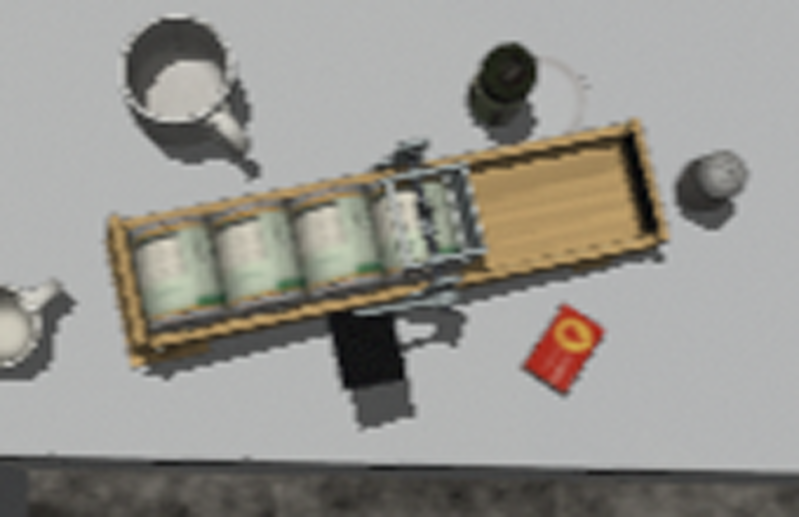

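The plate is the black square at about (313,235) in the top view, beside the wooden lane, whose low end is on the right. The yellow can at (203,211) is the look-alike, and I'll leave it alone. I'll now move over the plate with the fingers shut.

```bash
python3 -m handwheel '28 41 0 0 0 -4 0;56 82 0 0 0 -8 0;84 124 0 0 0 -8 0;112 165 0 0 0 -8 0;140 206 0 0 0 -8 0;169 248 0 0 0 -8 0;197 289 0 0 0 -8 0;225 330 0 0 0 -8 0'; python3 -m handwheel '28 41 0 0 0 0 0;56 82 0 0 0 0 0;56 82 -20 0 0 0 0;56 82 -40 0 0 0 0;56 82 -40 0 0 0 0;56 82 -40 0 0 0 0'
python3 - <<'E'
from h import *
np.set_printoptions(precision=3,suppress=True)
s=bot.get_image("side");t=bot.get_image("top");st=bot.get_state();print(st["tool_pos"],st["eef_rot"],st["wrist_force"],proj(s,st["tool_pos"]),proj(t,st["tool_pos"]))
for n in["press_plate","gate_edge","tin_1_mid"]:
    a=bot.mark_of(s,n);b=bot.mark_of(t,n)
    print(n,[(np.round(x["at"],1),round(x["conf"],2)) for x in a[:3]],[(np.round(x["at"],1),round(x["conf"],2)) for x in b[:3]])
    if a and b: print(tri(s,a[0]["at"],t,b[0]["at"]))
u,v=map(int,proj(s,st["tool_pos"]))
A=cv2.resize(s["img"][v-45:v+45,u-65:u+65],(780,540),interpolation=cv2.INTER_CUBIC)
cv2.imwrite("pics/a1.png",A)
E
```

```text
time_s: 2.2
tool_pos: [0.3892, -0.1673, 0.2316]
eef_rot: [180.0, -0.0, 10.1]
wrist_force: [1.0, -1.5, 0.7]
grip_width: -0.001
grasp_force: 0.0
time_s: 2.8
tool_pos: [0.4442, -0.0871, 0.1916]
eef_rot: [-180.0, 0.0, 10.1]
wrist_force: [0.8, 0.0, 0.4]
grip_width: 0.005
grasp_force: 0.0
[ 0.445 -0.088  0.192] [179.977  -0.075  10.104] [-0.183 -0.448  0.349] [261.558 207.777] [314.984 233.328]
press_plate [(array([260.9, 222.8]), 0.62)] []
gate_edge [(array([297.3, 238.2]), 0.81)] []
tin_1_mid [] [(array([339.8, 186.6]), 0.42)]
```

View pics/a1.png

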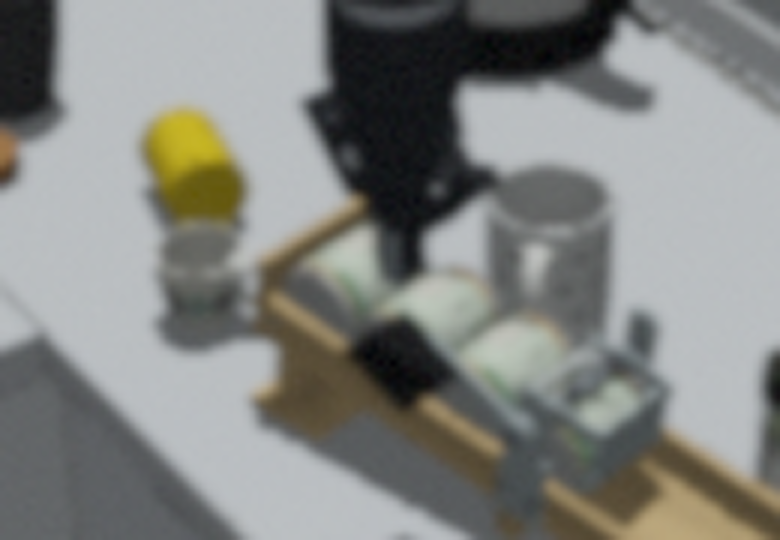

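The fingertips show at crop (402,270), hanging above the plate, which is centred at about (402,360), or side pixel (263,222). I'll triangulate the plate with the top view.

Run:
```python
from h import *
np.set_printoptions(precision=4,suppress=True)
s=bot.get_image("side");t=bot.get_image("top")
for a in([263,222.2],[260.9,222.8]): print(tri(s,a,t,[313.6,234.7]))
print([(m["at"],m["conf"]) for m in bot.masks_of(s,"press_plate")[:2]])
```

```text
(array([ 0.4477, -0.0878,  0.1329]), np.float64(0.0013644965303507672))
(array([ 0.4446, -0.0862,  0.1315]), np.float64(0.0021892567569886576))
[([260.8, 225.9], 0.72), ([300.1, 244.2], 0.55)]
```

```bash
python3 -m handwheel '2 1 -20 0 0 0 0;2 1 -40 0 0 0 0;2 2 -50 0 0 0 0;2 3 -60 0 0 0 0;2 4 -70 0 0 0 0;2 5 -80 0 0 0 0;2 6 -88 0 0 0 0;2 6 -88 0 0 0 0'; python3 -m handwheel '0 0 -3 0 0 0 0;0 0 -6 0 0 0 0;0 0 -6 0 0 0 0'
python3 - <<'E'
from h import *
s=bot.get_image("side");st=bot.get_state();print(st["tool_pos"],st["wrist_force"])
for n in["press_plate","gate_edge","tin_1_mid"]: print(n,[(np.round(x["at"],1),round(x["conf"],2)) for x in bot.mark_of(s,n)[:4]])
cv2.imwrite("pics/a2.png",cv2.resize(s["img"][175:275,210:350],(784,560),interpolation=cv2.INTER_CUBIC))
E
```

```text
time_s: 4.15
tool_pos: [0.4462, -0.0812, 0.1025]
eef_rot: [180.0, 0.0, 10.2]
wrist_force: [0.8, -0.6, 0.1]
grip_width: 0.002
grasp_force: 0.0
time_s: 4.45
tool_pos: [0.4465, -0.0814, 0.0974]
eef_rot: [180.0, -0.0, 10.1]
wrist_force: [-1.0, -0.5, 5.0]
grip_width: -0.003
grasp_force: 2.4
[ 0.44650362 -0.08130151  0.0975265 ] [-0.90062186 -1.45719266  5.58315809]
press_plate [(array([258.6, 230.9]), 0.39)]
gate_edge [(array([302.5, 237.1]), 0.77)]
tin_1_mid [(array([293.1, 234.5]), 0.62)]
```

View pics/a2.png

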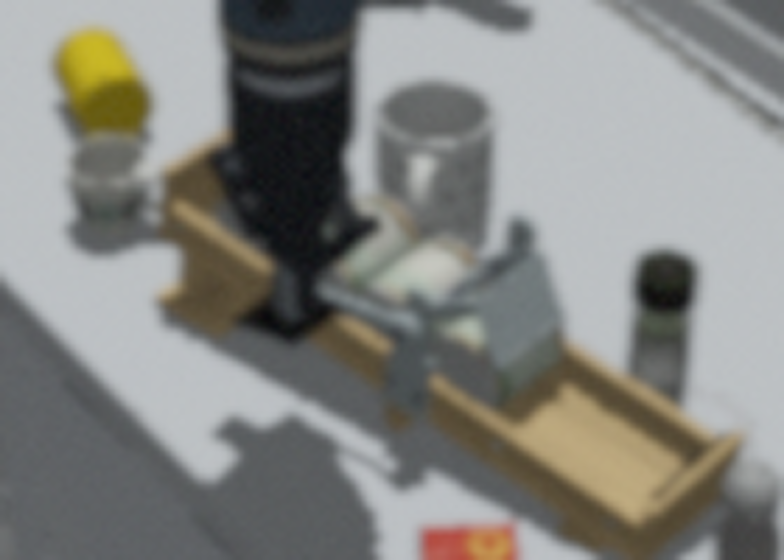

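The plate is partly down and the gate half raised at about crop (510,310), with the tin still waiting. I'll keep pressing.

```bash
python3 -m handwheel '0 0 -3 0 0 0 0;0 0 -6 0 0 0 0;0 0 -6 0 0 0 0'; python3 -m handwheel '0 0 -3 0 0 0 0;0 0 -3 0 0 0 0'
python3 - <<'E'
from h import *
s=bot.get_image("side");st=bot.get_state();print(st["tool_pos"],st["wrist_force"])
for n in["gate_edge","tin_1_mid"]: print(n,[(np.round(x["at"],1),round(x["conf"],2)) for x in bot.mark_of(s,n)[:4]])
E
```

```text
time_s: 4.95
tool_pos: [0.4467, -0.0816, 0.0915]
eef_rot: [179.9, -0.0, 10.1]
wrist_force: [-0.7, -3.1, 4.8]
grip_width: -0.0
grasp_force: 2.4
time_s: 5.15
tool_pos: [0.4468, -0.0814, 0.0885]
eef_rot: [180.0, -0.0, 10.1]
wrist_force: [-0.2, -0.7, 2.1]
grip_width: -0.0
grasp_force: 1.1
[ 0.44675831 -0.08132931  0.08848127] [ 1.18574757 -1.2600091   4.0693159 ]
gate_edge [(array([304.1, 237. ]), 0.65), (array([289.3, 241.8]), 0.55)]
tin_1_mid [(array([299., 238.]), 0.82)]
```

```bash
python3 -m handwheel '0 0 -3 0 0 0 0;0 0 -3 0 0 0 0;0 0 -3 0 0 0 0'; python3 -m handwheel '0 0 -2 0 0 0 0;0 0 -2 0 0 0 0;0 0 -2 0 0 0 0'
python3 - <<'E'
from h import *
s=bot.get_image("side");st=bot.get_state();print(st["tool_pos"],st["wrist_force"])
for n in["gate_edge","tin_1_mid"]: print(n,[(np.round(x["at"],1),round(x["conf"],2)) for x in bot.mark_of(s,n)[:4]])
cv2.imwrite("pics/a3.png",cv2.resize(s["img"][175:275,210:350],(784,560),interpolation=cv2.INTER_CUBIC))
E
```

```text
time_s: 5.6
tool_pos: [0.4469, -0.0813, 0.0856]
eef_rot: [180.0, -0.1, 10.1]
wrist_force: [0.9, -1.3, 4.0]
grip_width: -0.002
grasp_force: 1.9
time_s: 5.9
tool_pos: [0.4469, -0.0813, 0.0837]
eef_rot: [180.0, -0.1, 10.2]
wrist_force: [0.9, -1.4, 6.1]
grip_width: 0.003
grasp_force: 2.8
[ 0.44689158 -0.08125408  0.08370148] [ 0.97648152 -1.58536961  7.13086714]
gate_edge [(array([265.3, 226.4]), 0.6)]
tin_1_mid [(array([306.8, 246. ]), 0.57)]
```

View pics/a3.png

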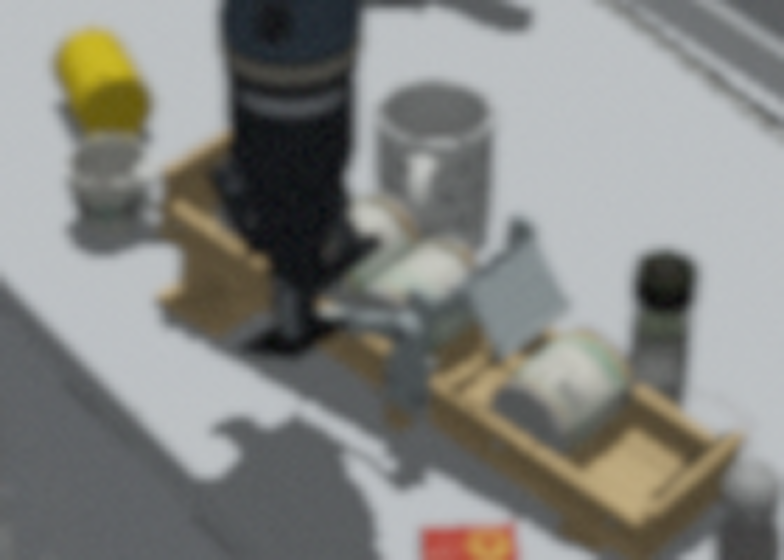

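Tin 1 is past the gate and rolling into the tray at crop (565,385), with the fingers still on the plate. I'll hold briefly, then let the plate up.

```bash
python3 -m handwheel '0 0 0 0 0 0 0;0 0 0 0 0 0 0;0 0 0 0 0 0 0;0 0 0 0 0 0 0;0 0 0 0 0 0 0'; python3 -m handwheel '0 -1 12 0 0 0 0;0 -2 24 0 0 0 0;0 -3 36 0 0 0 0;0 -4 48 0 0 0 0;0 -5 60 0 0 0 0;0 -6 72 0 0 0 0;0 -6 80 0 0 0 0;0 -6 80 0 0 0 0';python3 -m handwheel '0 0 0 0 0 0 0;0 0 0 0 0 0 0;0 0 0 0 0 0 0;0 0 0 0 0 0 0;0 0 0 0 0 0 0;0 0 0 0 0 0 0;0 0 0 0 0 0 0;0 0 0 0 0 0 0'
python3 - <<'E'
from h import *
s=bot.get_image("side")
cv2.imwrite("pics/a4.png",cv2.resize(s["img"][175:275,210:350],(784,560),interpolation=cv2.INTER_CUBIC))
E
```

```text
time_s: 6.55
tool_pos: [0.4469, -0.0813, 0.0837]
eef_rot: [180.0, -0.1, 10.1]
wrist_force: [1.6, -1.0, 6.7]
grip_width: -0.001
grasp_force: 2.8
time_s: 7.35
tool_pos: [0.4467, -0.0871, 0.1639]
eef_rot: [180.0, -0.1, 10.2]
wrist_force: [-0.1, -1.3, 0.4]
grip_width: -0.001
grasp_force: 0.0
time_s: 8.15
tool_pos: [0.4464, -0.0871, 0.1633]
eef_rot: [-180.0, -0.0, 10.2]
wrist_force: [0.3, -0.8, -0.0]
grip_width: -0.003
grasp_force: 0.0
```

View pics/a4.png

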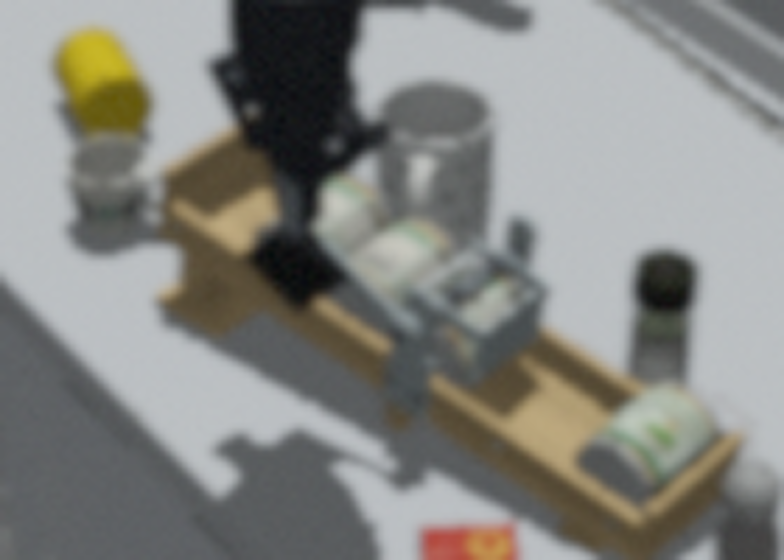

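Tin 1 lies against the end board at crop (650,440). The gate at (490,320) is shut and three tins are queued behind it. Now the second press; I'll go straight to 0.082 and hold.

```bash
python3 -m handwheel '0 1 -16 0 0 0 0;0 2 -28 0 0 0 0;0 3 -40 0 0 0 0;0 4 -52 0 0 0 0;0 5 -64 0 0 0 0;0 6 -74 0 0 0 0;0 6 -78 0 0 0 0;0 6 -82 0 0 0 0'; python3 -m handwheel '0 0 0 0 0 0 0;0 0 0 0 0 0 0;0 0 0 0 0 0 0;0 0 0 0 0 0 0;0 0 0 0 0 0 0;0 0 0 0 0 0 0;0 0 0 0 0 0 0'
python3 - <<'E'
from h import *
s=bot.get_image("side");st=bot.get_state();print(st["tool_pos"],st["wrist_force"])
cv2.imwrite("pics/a5.png",cv2.resize(s["img"][175:275,210:350],(784,560),interpolation=cv2.INTER_CUBIC))
E
```

```text
time_s: 9.0
tool_pos: [0.447, -0.0815, 0.0817]
eef_rot: [179.9, -0.1, 10.1]
wrist_force: [-0.3, -1.3, 6.8]
grip_width: 0.001
grasp_force: 3.1
time_s: 9.7
tool_pos: [0.447, -0.0814, 0.082]
eef_rot: [180.0, -0.1, 10.1]
wrist_force: [-1.3, -1.0, 5.5]
grip_width: 0.003
grasp_force: 2.9
[ 0.44700851 -0.08140854  0.08201987] [-0.07635799 -0.75436515  6.75348679]
```

View pics/a5.png

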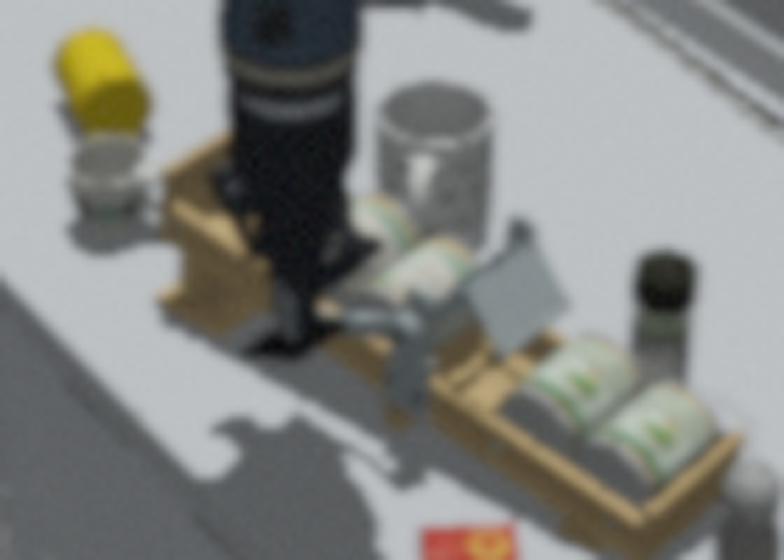

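Two tins are in the tray, at crop (570,380) and (655,430). I'll release the plate.

```bash
python3 -m handwheel '0 0 0 0 0 0 0;0 -1 12 0 0 0 0;0 -2 24 0 0 0 0;0 -3 36 0 0 0 0;0 -4 48 0 0 0 0;0 -5 60 0 0 0 0;0 -6 75 0 0 0 0;0 -6 100 0 0 0 0';python3 -m handwheel '0 0 20 0 0 0 0;0 0 20 0 0 0 0;0 0 20 0 0 0 0;0 0 20 0 0 0 0;0 0 20 0 0 0 0;0 0 20 0 0 0 0;0 0 20 0 0 0 0;0 0 20 0 0 0 0';python3 -m handwheel '0 0 0 0 0 0 0;0 0 0 0 0 0 0;0 0 0 0 0 0 0;0 0 0 0 0 0 0;0 0 0 0 0 0 0;0 0 0 0 0 0 0;0 0 0 0 0 0 0'
python3 - <<'E'
from h import *
s=bot.get_image("side")
cv2.imwrite("pics/a6.png",cv2.resize(s["img"][175:275,210:350],(784,560),interpolation=cv2.INTER_CUBIC))
E
```

```text
time_s: 10.55
tool_pos: [0.4456, -0.087, 0.1811]
eef_rot: [-179.9, 0.1, 10.1]
wrist_force: [-0.1, 0.7, 0.1]
grip_width: 0.002
grasp_force: 0.0
time_s: 11.35
tool_pos: [0.4463, -0.0871, 0.2011]
eef_rot: [-180.0, 0.0, 10.2]
wrist_force: [0.3, -0.4, -0.1]
grip_width: 0.0
grasp_force: 0.0
time_s: 12.05
tool_pos: [0.4464, -0.0871, 0.2013]
eef_rot: [-180.0, -0.0, 10.2]
wrist_force: [0.0, -0.4, 1.0]
grip_width: -0.003
grasp_force: 0.0
```

View pics/a6.png

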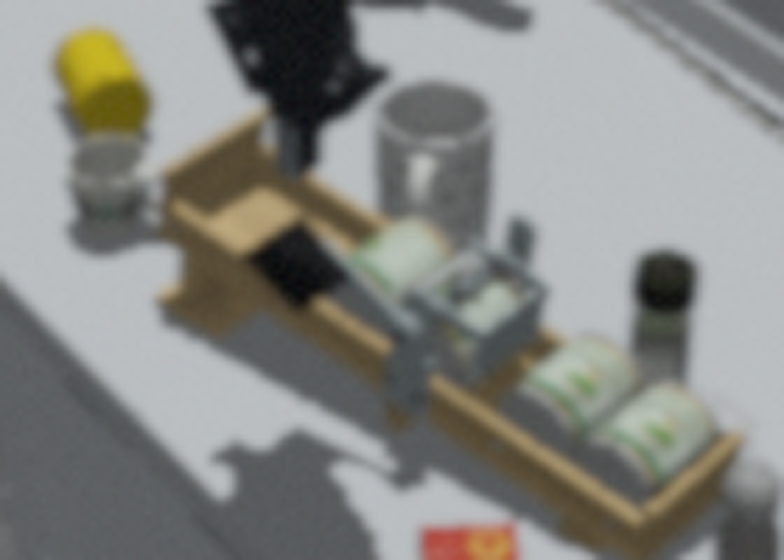

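Two tins lie in the tray, at crop (570,380) and (655,430). The gate at (490,320) is shut with two tins behind it, and the fingers are clear of the plate. I'm handing in the job.

```bash
python3 -c "
from rig import bot
print(bot.job_done())"
```

```text
the job is handed in; nothing more can be done
None
```

I let two tins into the tray with two presses of the plate; the last picture before I handed in at about 12 s showed the gate shut, the other two tins waiting behind it and nothing in view around the rack visibly moved, but the hand-in returned no verdict.

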